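# Aim the test lamp at the light meter

### The job

Before its output test, aim the fork-mounted lamp at the light meter: swivel the fork and tilt the lamp head by its rear handle until the centre line of the shade points at the middle of the meter's white disc, then let go. Leave the meter and the other things on the bench where they are.

Things in the scene. Friction and masses are not known exactly. Their poses are not given: they have to be found in the camera images.
- lamp_foot: The lamp's round steel foot, 170 mm across, 28 mm high, fixed to the bench. Origin at the centre of its underside, on the swivel axis; its x axis is the heading at which the swivel reads 0.
- swivel (a joint): Swivel of the fork with the lamp head about the vertical axis of the foot, rad, counter-clockwise from above positive, 0 along the foot's x axis, limits -1.3 to 1.3. Stays where it is left; needs about 0.25 N m (2 to 3 N at the handle). The fork: a U of two flat aluminium uprights (26 mm wide, 8 mm thick, centred 78 mm either side of the axis) that carry the head between them.
- lamp_housing (a point): On the swivel axis, centre of the underside of the white box (driver housing) on top of the fork, 405 mm above the bench, over the head. It turns with the swivel (its x axis is the beam's heading): 176 mm wide, reaching 85 mm to the handle's side and 60 mm to the shade's, top at 441 mm. Near the aimed position the tool must lean some 35 to 45 degrees to get at the handle past its edge.
- tilt (a joint): Tilt of the lamp head on the horizontal pivot between the uprights, rad: 0 = beam level, pi/2 = straight down; limits 0 to 1.25. It stays where it is left; needs about 0.3 N m (2 to 3 N at the handle). The needed angle follows from where the meter stands.
- lamp_pivot (a point): Centre of the tilt pivot, exactly on the swivel axis, 205 mm above the bench. It turns with the lamp head: its x axis is the centre line of the beam, pointing out of the shade's mouth; its y axis is the tilt axis (level). The head is a bell-shaped steel shade, 48 mm across at its rear 30 mm behind the pivot, 112 mm across at its mouth 90 mm ahead of the pivot.
- lamp_grip (a point): Middle of the usable part of the black rubber handle: a straight round bar 18 mm in diameter, 65 mm long, on a 12 mm steel stem, straight out of the rear of the shade on the centre line. This point lies 130 mm behind the pivot (at x = -130 mm in the frame of lamp_pivot); the rubber runs from 95 to 160 mm behind it.
- meter: The light meter: a black round puck, 70 mm across, 24 mm high, with a white disc 50 mm across on top, loose on the bench (0.3 kg) on the far side of the lamp from the robot, 125 to 180 mm from the swivel axis. Origin at the centre of its underside, z up.
- meter_face (a point): Middle of the meter's white disc, on its top, 24 mm above the bench: the point to aim at.
- tape_roll: Bystander: cardboard tape roll lying flat, 90 mm across, 25 mm high. Origin at the centre of its underside.
- screwdriver: Bystander: screwdriver with yellow handle, lying. Origin under its middle.
- pliers: Bystander: pliers with red handles, lying, 180 mm long. Origin near the joint.
- spare_shade: Bystander: loose aluminium bell shade standing on its mouth, 100 mm across, 85 mm high. Origin at the centre of its underside.
- screw_cup: Bystander: small grey plastic bowl, 64 mm across, 40 mm high. Origin at the centre of its underside.
- bulb: Bystander: white lamp bulb standing on its cap, 60 mm across, 104 mm high. Origin at the centre of its underside.
Not all that is in view belongs to the job. What is shaped like the meter but pink is not meant.

How it is judged:
At the end, for the whole second after the job is handed in: The meter's disc lies ahead of the shade and its middle lies within 20 mm of the shade's centre line, both sideways and in the tilt direction (about 4 degrees of swivel and tilt); the lamp is at rest (x of meter_face in the frame of lamp_pivot above 0.1 m and y of meter_face in the frame of lamp_pivot between -0.02 and 0.02 m and z of meter_face in the frame of lamp_pivot between -0.02 and 0.02 m and velocity of joint swivel between -0.03 and 0.03 rad/s and velocity of joint tilt between -0.03 and 0.03 rad/s); the robot touches nothing.
It fails at once if the light meter is shifted by more than 10 mm (distance of meter from where it was at the start of the episode above 0.01 m).
It fails at once if a bystander is shifted by more than 30 mm (distance of any of tape_roll, screwdriver, pliers, spare_shade, screw_cup, bulb from where it was at the start of the episode above 0.03 m).
It also fails if it takes over 54 s, if anything falls off the work surface, if the arm or the gripper's body presses on something with over 40 N, if the wrist force passes 120 N, or if a joint passes its speed limit or range.

### The arm

A 6-joint arm with a two-finger parallel gripper is mounted at the origin on the work surface. World frame = base frame: x ahead of the robot, y to its left, z up, the work surface at z = 0. Lengths are in m, angles in rad, forces in N, time in s.
With the tool pointing down it reaches from about 0.35 to 0.775 m from the base axis. Payload 5.5 kg.
Tool frame: the origin (TCP) lies midway between the tips of the shut fingers; the grasp point (between the pads) lies 19 mm behind it; z points along the fingers, y is the line along which they close (so a half turn about z gives the same grasp; the last joint's range is limited). The gripper opens to 85 mm and grips with 20 to 120 N. Pads are 22 mm wide; open, the fingers measure 114 mm over their backs; the gripper's body (76 mm by 85 mm) begins 54 mm behind the grasp point. The pads swing forward as they close: fully open they stand 13 mm farther back than shut.
Start: joints at [1.124, 0.313, 0.046, 1.304, 0, 1.431], TCP at [0.174, 0.548, 0.231] pointing down, gripper open.
Joint ranges: [-2.76, 2.76], [-0.86, 1.69], [-1.03, 1.26], [-2.2, 2.34], [-1.47, 1.5], [-3.14, 3.14]. Speed limits (rad/s): [2.57, 2.57, 3.14, 3.14, 3.14, 3.14].

### API

Orientations are given as a unit quaternion [w, x, y, z].
In Python, from workcell import env gives the robot as it stands. The module is installed in compiled form; this text tells all that it offers.
- The arm moves only by the tool servo_tool, never from a script. Its argument "increments" is a list of rows, each an object of numbers: "grip": the closure, from 0 (fully open) to 1 (shut); "x", "y", "z": the shift along the tool's x, y, z in mm; "roll": the turn about the tool's z in degrees. In form: [{"grip": .., "x": .., "y": .., "z": .., "roll": ..}, ...]. A call has 1 to 5 rows; each row shifts and turns the commanded pose from where the row before left it, along the tool's axes as they then stand; what a row does not reach is not made up. A row lasts 1/12 s, in which the tool goes at most 41.7 mm and 7.16 degrees, less where a joint would pass 70% of its speed; a pose out of reach is approached as far as the arm can. A call is refused whole if a number of a shift passes 41.7 or a number of a turn 7.16, either way. A call with a gripper value outside its range is refused whole. The fingers move at their own pace and stop on an object; "grip_force" is the grip in N (left out, the last holds). Time passes only in rows, so rows that do not move let the fingers close. It gives the time, the measured TCP pose, the force, the opening and the grip force at its end, in the units of the state.
- env.get_state(): the state, without advancing time (a new reading comes with each control period).
- env.read_camera(name): name is "scene" or "top" or "wrist"; returns the picture (384x512x3 uint8, red, green, blue); there is no depth.
- env.get_calibration(name): a dict with "vertical_fov" (degrees; the focal length in pixels is half the picture's height over the tangent of half this angle, whatever the lens; pixels are square), "cx", "cy" (the principal point, pixels), "rvec" (rotation vector, rad) and "tvec" (3), from world to camera coordinates, as OpenCV has them; the wrist camera has in their place "tool_from_camera" (4x4, takes a point from camera to tool coordinates, whose origin is the TCP and whose axes are the flange's). Camera axes: x right, y down, z forward; pixel columns grow to the right and rows downward; lengths in m; the calibration is good to about 2 mm. A picture is of the moment at which its call begins: read the wrist's pose just before it. get_calibration takes no time and is no camera call.
- env.hand_in(): hands the job in; it is judged then, once.
The state is a dict: "clock": time; "joint_pos": joint angles; "qvel": joint speeds; "tau": joint torques, N m; "tcp_pos": TCP position; "orientation": TCP orientation; "wrist_force": force on the tool from outside, world axes, zero at the start; "ft_torque": the same for the moment, N m; "finger_gap": finger opening in m; "grip_force": force on a finger pad.
Only numpy, scipy, OpenCV 4.12 (cv2) and the standard library are available. Lean on these libraries where they do the work, as an engineer would, in place of code of your own. Each camera call takes 0.05 s, during which the arm holds its last target. There are 200 camera calls.

## Working session

There is one attempt and no reset: what is moved stays moved. The work goes in short steps, Python scripts to look and compute and a tool call to move; the robot and the scene stay as the last step left them, time stands still between calls to the robot, and variables do not carry over. Pictures are saved under pics/ and viewed, at most 10 in all, crops included, and the job is handed in when it is done.

Besides the shell and the picture viewer there is one more tool, called after "Emit:" by a JSON object that holds its "name" and its "arguments", one argument or row to a line. servo_tool: Moves the arm, as the interface text tells. Its arguments: {"type":"object","properties":{"increments":{"type":"array"},"grip_force":{"type":"number"}},"required":["increments"]}

```bash
mkdir -p pics; python3 - <<'E'
from workcell import env
import cv2,numpy as np
s=env.get_state(); print({k:np.round(v,3).tolist() for k,v in s.items()})
a=[]
for n in("scene","top"):
    p=env.read_camera(n); cv2.imwrite(f"pics/{n}0.png",p[...,::-1]); print(n,env.get_calibration(n)); a.append(p)
print(env.get_calibration("wrist"))
v=np.vstack(a)[...,::-1]
cv2.imwrite("pics/s1.png",cv2.resize(a[0],(800,600),interpolation=cv2.INTER_CUBIC)[...,::-1])
cv2.imwrite("pics/t1.png",cv2.resize(a[1],(800,600),interpolation=cv2.INTER_CUBIC)[...,::-1])
E
```

```text
{'clock': 0.0, 'joint_pos': [1.124, 0.314, 0.045, 1.304, -0.0, 1.431], 'qvel': [-0.002, 0.0, 0.001, -0.0, 0.001, -0.001], 'tau': [0.0, -48.063, 29.854, 0.02, 0.0, 0.0], 'tcp_pos': [0.173, 0.548, 0.23], 'orientation': [-0.0, 0.153, 0.988, -0.001], 'wrist_force': [0.492, -1.0, 0.366], 'ft_torque': [0.021, -0.036, 0.029], 'grip_force': 0.0, 'finger_gap': 0.085}
scene {'vertical_fov': 43.368619353195974, 'cx': 256.0808296748445, 'cy': 191.66808013149281, 'rvec': array([ 1.10587613,  2.39416233, -0.99962201]), 'tvec': array([ 0.42599171, -0.17199213,  2.23679867])}
top {'vertical_fov': 57.04804467089261, 'cx': 258.3617411629646, 'cy': 195.24508244972856, 'rvec': array([ 2.14400575, -2.10996151,  0.20234919]), 'tvec': array([-0.01220919,  0.6805897 ,  1.12402903])}
{'vertical_fov': 59.937937969954255, 'cx': 251.58255027723433, 'cy': 185.71182560633656, 'tool_from_camera': array([[ 2.95133180e-04, -9.59518634e-01, -2.81644997e-01,
         7.17715063e-02],
       [ 9.99999940e-01,  3.33906135e-04, -8.96731563e-05,
         2.30933800e-03],
       [ 1.80086057e-04, -2.81644953e-01,  9.59518675e-01,
        -1.42505357e-01],
       [ 0.00000000e+00,  0.00000000e+00,  0.00000000e+00,
         1.00000000e+00]])}
```

View pics/s1.png

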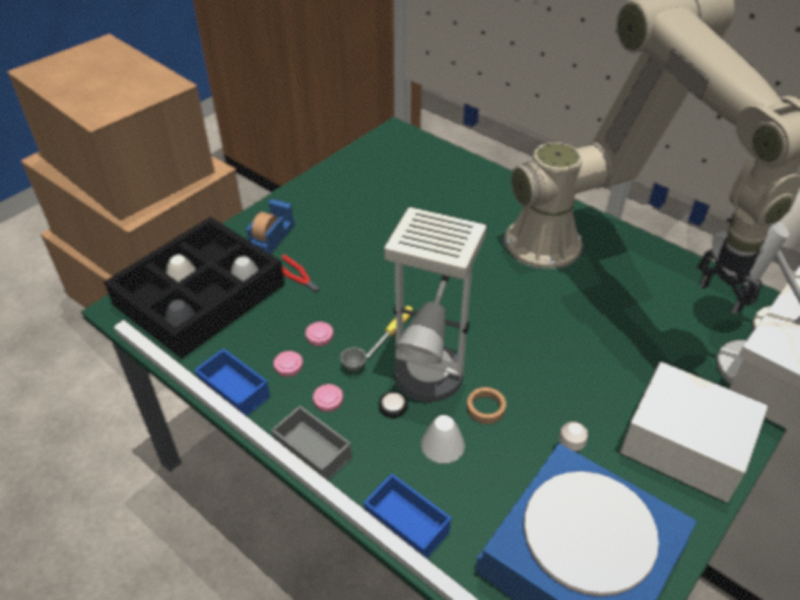

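View pics/t1.png

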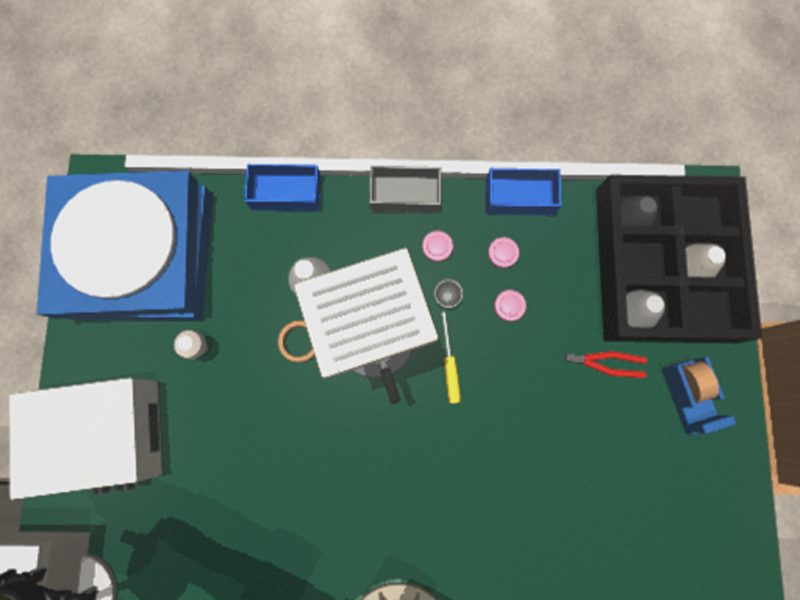

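The lamp is in the middle. The candidates for the meter, in scene pixels of the 800-wide view:
- The black puck with a white disc at (393,404), which fits the description.
- Pink pucks at (319,332), (288,362) and (328,397), which are decoys.
- The bulb at (574,434), which isn't a puck.

In the top view the meter is hidden under the housing. The handle shows there at about (392,390).

```bash
cat > h.py <<'E'
import cv2,numpy as np
from workcell import env
def cal(n):
    c=env.get_calibration(n); f=192/np.tan(np.radians(c['vertical_fov'])/2)
    R=cv2.Rodrigues(c['rvec'])[0]; return R,c['tvec'],f,c['cx'],c['cy']
def ray(n,u):
    R,t,f,cx,cy=cal(n); d=R.T@np.array([(u[0]-cx)/f,(u[1]-cy)/f,1]); return -R.T@t,d/np.linalg.norm(d)
def plane(n,u,z):
    o,d=ray(n,u); return o+d*(z-o[2])/d[2]
def proj(n,P):
    R,t,f,cx,cy=cal(n); q=R@np.array(P)+t; return np.array([f*q[0]/q[2]+cx,f*q[1]/q[2]+cy])
E
python3 - <<'E'
from h import *
S=cv2.imread("pics/scene0.png");T=cv2.imread("pics/top0.png")
# meter disc in scene
hs=cv2.cvtColor(S,cv2.COLOR_BGR2HSV)
m=((hs[...,1]<70)&(hs[...,2]>130)).astype(np.uint8)
w=np.zeros_like(m);w[245:272,238:266]=m[245:272,238:266]
n,l,st,ce=cv2.connectedComponentsWithStats(w)
for i in range(1,n): print("disc",ce[i],st[i]); 
i=1+np.argmax(st[1:,4]); M=plane("scene",ce[i],.024); print("meter",M)
for dx in (0,np.pi/2):
    print([proj("scene",M+[.025*np.cos(a),.025*np.sin(a),0]).round(1) for a in(dx,dx+np.pi)])
# housing top in top view
ht=cv2.cvtColor(T,cv2.COLOR_BGR2HSV)
w=np.zeros(T.shape[:2],np.uint8);w[155:245,185:285]=((ht[...,1]<60)&(ht[...,2]>120))[155:245,185:285]
w=cv2.morphologyEx(w,cv2.MORPH_CLOSE,np.ones((7,7)))
w=cv2.morphologyEx(w,cv2.MORPH_OPEN,np.ones((25,25)))if 0 else w
c=max(cv2.findContours(w,0,2)[0],key=cv2.contourArea)
print("poly",cv2.approxPolyDP(cv2.convexHull(c),5,True)[:,0].tolist())
q=np.array([[296,290],[406,249],[437,341],[325,377]])/1.5625
W=np.array([plane("top",p,.441) for p in q])
print(W.round(4),[np.linalg.norm(W[i]-W[i-1]).round(4) for i in range(4)])
a=[np.arctan2(*(W[0]-W[3])[1::-1]),np.arctan2(*(W[1]-W[2])[1::-1]),np.arctan2(*(W[0]-W[1])[1::-1])-np.pi/2,np.arctan2(*(W[3]-W[2])[1::-1])-np.pi/2]
print("head",np.degrees(a)); 
h=np.mean(a);C=W.mean(0)[:2]+.0125*np.array([np.cos(h),np.sin(h)]);print("axis",C)
v=M[:2]-C; print("d",np.hypot(*v),"need head",np.degrees(np.arctan2(v[1],v[0])),"tilt",np.degrees(np.arctan2(.181,np.hypot(*v))))
print("foot centre scene px*1.5625",proj("scene",[*C,.028])*1.5625)
cr=np.hstack([cv2.resize(S[160:280,215:315],(400,480),interpolation=2),cv2.resize(T[150:270,180:280],(400,480),interpolation=2)])
cv2.imwrite("pics/crop1.png",cr)
E
```

```text
disc [251.3015873  256.88095238] [245 252  14  11 126]
meter [0.75209566 0.05869628 0.024     ]
[array([246.8, 261. ]), array([255.7, 252.8])]
[array([256.4, 260.4]), array([246.2, 253.4])]
poly [[284, 179], [284, 214], [233, 239], [205, 240], [185, 182], [189, 167], [259, 158]]
[[ 0.6299  0.1576  0.441 ]
 [ 0.6947 -0.002   0.441 ]
 [ 0.5584 -0.0486  0.441 ]
 [ 0.5045  0.1101  0.441 ]] [np.float64(0.1341), np.float64(0.1723), np.float64(0.144), np.float64(0.1675)]
head [20.75721588 18.85570325 22.10320985 18.75956689]
axis [0.60862537 0.05857858]
d 0.1434703440688445 need head 0.0470034875613966 tilt 51.59776196445877
foot centre scene px*1.5625 [430.65698267 364.91977918]
```

View pics/crop1.png

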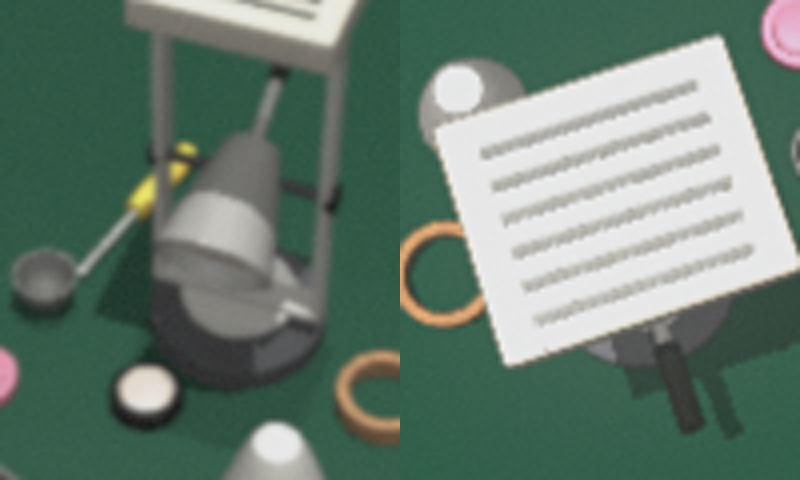

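The left crop confirms the meter: a black rim with a white disc at about (147,390), not pink. The right crop shows the housing corners and the end of the handle at (693,430).

```bash
python3 - <<'E'
from h import *
q=np.array([[188.75,182],[260.5,159],[280,217],[206.75,241.75]])
W=np.array([plane("top",p,.441) for p in q])
print([np.linalg.norm(W[i]-W[i-1]).round(4) for i in range(4)])
a=[np.arctan2(*(W[0]-W[3])[1::-1]),np.arctan2(*(W[1]-W[2])[1::-1]),np.arctan2(*(W[0]-W[1])[1::-1])-np.pi/2,np.arctan2(*(W[3]-W[2])[1::-1])-np.pi/2]
h=np.mean(a);C=W.mean(0)[:2]+.0125*np.array([np.cos(h),np.sin(h)]);print("head",np.degrees(a),np.degrees(h),"axis",C)
M=np.array([.7521,.0587]);v=M-C;print("need",np.hypot(*v),np.degrees(np.arctan2(v[1],v[0])),np.degrees(np.arctan2(.181,np.hypot(*v))))
o1,d1=ray("top",(253.25,257.5));o2,d2=ray("scene",(285,178))
A=np.stack([d1,-d2],1);s=np.linalg.lstsq(A,o2-o1,rcond=None)[0];p1=o1+s[0]*d1;p2=o2+s[1]*d2
P=(p1+p2)/2;print("tip",P,"gap",np.linalg.norm(p1-p2)); r=P-[*C,.205];print("len",np.linalg.norm(r),"head",np.degrees(np.arctan2(-r[1],-r[0])),"tilt",np.degrees(np.arctan2(r[2],np.hypot(r[0],r[1]))))
# foot check in scene crop coords
for a in np.radians([0,90,180,270]): print(((proj("scene",[C[0]+.085*np.cos(a),C[1]+.085*np.sin(a),.028])-[215,160])*4).round(),end=" ")
E
```

```text
[np.float64(0.1427), np.float64(0.1729), np.float64(0.1419), np.float64(0.1721)]
head [19.14180175 18.79736313 19.36509049 19.6184378 ] 19.23067329368109 axis [0.61144122 0.05902212]
need 0.14065914916170708 -0.13121233809795183 52.148421590394
tip [0.47800243 0.00441778 0.19468024] gap 0.016560061485174048
len 0.14454772013594872 head 22.25481467630558 tilt -4.094025769222768
[184. 349.] [311. 341.] [295. 246.] [174. 253.]
```

```bash
python3 - <<'E'
from h import *
C=np.array([.6114,.0590,.205]);h=np.radians(19.23)
for px,L in(((253.25,257.5),.16),((246.25,237.5),.095)):
  for z in np.arange(.19,.40,.02):
    P=plane("top",px,z);r=P-C
    print(px,z.round(2),P[:2].round(3),"len",np.linalg.norm(r).round(4),"head",np.degrees(np.arctan2(-r[1],-r[0])).round(1),"tilt",np.degrees(np.arctan2(r[2],np.hypot(r[0],r[1]))).round(1))
# predicted scene-crop tip px for tilts
for t in np.radians([10,20,30,40,50,60]):
  print(np.degrees(t).round(),[((proj("scene",C+L*np.array([-np.cos(t)*np.cos(h),-np.cos(t)*np.sin(h),np.sin(t)]))-[215,160])*4).round().tolist() for L in(.095,.16)],
   [((proj("top",C+L*np.array([-np.cos(t)*np.cos(h),-np.cos(t)*np.sin(h),np.sin(t)]))-[180,150])*4+[400,0]).round().tolist() for L in(.095,.16)])
E
```

```text
(253.25, 257.5) 0.19 [0.473 0.011] len 0.147 head 19.1 tilt -5.9
(253.25, 257.5) 0.21 [0.473 0.011] len 0.1466 head 19.1 tilt 2.0
(253.25, 257.5) 0.23 [0.473 0.011] len 0.1489 head 19.2 tilt 9.7
(253.25, 257.5) 0.25 [0.473 0.011] len 0.1537 head 19.2 tilt 17.0
(253.25, 257.5) 0.27 [0.472 0.011] len 0.1609 head 19.2 tilt 23.8
(253.25, 257.5) 0.29 [0.472 0.01 ] len 0.1702 head 19.3 tilt 30.0
(253.25, 257.5) 0.31 [0.472 0.01 ] len 0.1812 head 19.3 tilt 35.4
(253.25, 257.5) 0.33 [0.472 0.01 ] len 0.1937 head 19.3 tilt 40.2
(253.25, 257.5) 0.35 [0.472 0.01 ] len 0.2073 head 19.3 tilt 44.4
(253.25, 257.5) 0.37 [0.471 0.01 ] len 0.2219 head 19.4 tilt 48.0
(253.25, 257.5) 0.39 [0.471 0.01 ] len 0.2373 head 19.4 tilt 51.2
(246.25, 237.5) 0.19 [0.531 0.033] len 0.0863 head 18.0 tilt -10.0
(246.25, 237.5) 0.21 [0.529 0.032] len 0.0866 head 18.1 tilt 3.3
(246.25, 237.5) 0.23 [0.528 0.032] len 0.0913 head 18.2 tilt 15.9
(246.25, 237.5) 0.25 [0.527 0.031] len 0.1 head 18.3 tilt 26.8
(246.25, 237.5) 0.27 [0.525 0.03 ] len 0.1116 head 18.4 tilt 35.6
(246.25, 237.5) 0.29 [0.524 0.03 ] len 0.1253 head 18.5 tilt 42.7
(246.25, 237.5) 0.31 [0.523 0.029] len 0.1406 head 18.5 tilt 48.3
(246.25, 237.5) 0.33 [0.521 0.029] len 0.157 head 18.6 tilt 52.8
(246.25, 237.5) 0.35 [0.52  0.028] len 0.1741 head 18.7 tilt 56.4
(246.25, 237.5) 0.37 [0.519 0.028] len 0.1918 head 18.8 tilt 59.4
(246.25, 237.5) 0.39 [0.518 0.027] len 0.2099 head 18.8 tilt 61.8
10.0 [[280.0, 88.0], [303.0, 36.0]] [[670.0, 358.0], [698.0, 445.0]]
20.0 [[279.0, 78.0], [302.0, 19.0]] [[667.0, 351.0], [695.0, 435.0]]
30.0 [[278.0, 71.0], [299.0, 6.0]] [[664.0, 339.0], [689.0, 417.0]]
40.0 [[275.0, 67.0], [294.0, -2.0]] [[659.0, 325.0], [681.0, 393.0]]
50.0 [[271.0, 66.0], [288.0, -5.0]] [[653.0, 307.0], [671.0, 362.0]]
60.0 [[266.0, 68.0], [281.0, -3.0]] [[646.0, 286.0], [659.0, 325.0]]
```

Measured:

| Quantity | Value |
|---|---|
| Swivel axis | (0.611, 0.059) |
| Current heading | 19.2° |
| Current tilt | about 22° |
| Needed heading | about 0° |
| Needed tilt | about 52° |

The foot outline and housing sizes agree with these. The tool can only roll, so I'll grip the handle now, while it is low, to do the swivel. After that I'll push the handle's end up and in with an open finger from outside the housing.

Emit:
{"name": "servo_tool", "arguments": {
  "increments": [
    {"z": -33},
    {"z": -33},
    {"z": -33},
    {"x": -25.4, "y": -30.3},
    {"x": -25.4, "y": -30.3}
  ],
  "grip_force": 30
}}

```text
invalid input at $.increments[0]: expected keys grip, x, y, z, roll
```

Emit:
{"name": "servo_tool", "arguments": {
  "increments": [
    {"x": -25.4, "y": -30.3},
    {"x": -25.4, "y": -30.3},
    {"x": -25.4, "y": -30.3},
    {"x": -25.4, "y": -30.3},
    {"x": -25.4, "y": -30.3}
  ]
}}

```text
invalid input at $.increments[0]: expected keys grip, x, y, z, roll
```

All five keys are required in every row.

Emit:
{"name": "servo_tool", "arguments": {
  "increments": [
    {"grip": 0, "x": 0, "y": 0, "z": -33, "roll": 0},
    {"grip": 0, "x": 0, "y": 0, "z": -33, "roll": 0},
    {"grip": 0, "x": 0, "y": 0, "z": -33, "roll": 0},
    {"grip": 0, "x": -25.4, "y": -30.3, "z": 0, "roll": 0},
    {"grip": 0, "x": -25.4, "y": -30.3, "z": 0, "roll": 0}
  ],
  "grip_force": 30
}}

```text
clock: 0.52
tcp_pos: [0.2047, 0.4771, 0.3322]
orientation: [0.001, 0.151, 0.988, 0.002]
wrist_force: [1.4, -0.8, -0.2]
finger_gap: 0.0856
grip_force: 0.0
```

Emit:
{"name": "servo_tool", "arguments": {
  "increments": [
    {"grip": 0, "x": -25.4, "y": -30.3, "z": 0, "roll": 0},
    {"grip": 0, "x": -25.4, "y": -30.3, "z": 0, "roll": 0},
    {"grip": 0, "x": -25.4, "y": -30.3, "z": 0, "roll": 0},
    {"grip": 0, "x": -25.4, "y": -30.3, "z": 0, "roll": 0},
    {"grip": 0, "x": -25.4, "y": -30.3, "z": 0, "roll": 0}
  ]
}}

```text
clock: 0.93
tcp_pos: [0.279, 0.2905, 0.33]
orientation: [-0.0, 0.152, 0.988, -0.0]
wrist_force: [0.3, -0.4, -1.6]
finger_gap: 0.0856
grip_force: 0.0
```

Emit:
{"name": "servo_tool", "arguments": {
  "increments": [
    {"grip": 0, "x": -25.4, "y": -30.3, "z": 0, "roll": 0},
    {"grip": 0, "x": -25.4, "y": -30.3, "z": 0, "roll": 0},
    {"grip": 0, "x": -25.4, "y": -30.3, "z": 0, "roll": 0},
    {"grip": 0, "x": -25.4, "y": -30.3, "z": 0, "roll": 0},
    {"grip": 0, "x": -25.4, "y": -30.3, "z": 0, "roll": 0}
  ]
}}

```text
clock: 1.35
tcp_pos: [0.3544, 0.1077, 0.3302]
orientation: [0.0, 0.153, 0.988, 0.0]
wrist_force: [-0.1, 0.6, 0.5]
finger_gap: 0.0854
grip_force: 0.0
```

Emit:
{"name": "servo_tool", "arguments": {
  "increments": [
    {"grip": 0, "x": -25.4, "y": -30.3, "z": 0, "roll": 0},
    {"grip": 0, "x": -25.4, "y": -30.3, "z": 0, "roll": 0},
    {"grip": 0, "x": 0, "y": 0, "z": 0, "roll": -6.13},
    {"grip": 0, "x": 0, "y": 0, "z": 0, "roll": -6.13},
    {"grip": 0, "x": 0, "y": 0, "z": 0, "roll": -6.13}
  ]
}}

```text
clock: 1.77
tcp_pos: [0.3846, 0.0351, 0.3298]
orientation: [-0.001, -0.008, 1.0, 0.0]
wrist_force: [-0.1, -0.1, 0.7]
finger_gap: 0.0854
grip_force: 0.0
```

Emit:
{"name": "servo_tool", "arguments": {
  "increments": [
    {"grip": 0, "x": 0, "y": 0, "z": 0, "roll": -6.13},
    {"grip": 0, "x": 0, "y": 0, "z": 0, "roll": -6.13},
    {"grip": 0, "x": 0, "y": 0, "z": 0, "roll": -6.13},
    {"grip": 0, "x": 0, "y": 0, "z": 0, "roll": 0},
    {"grip": 0, "x": 0, "y": 0, "z": 0, "roll": 0}
  ]
}}

```text
clock: 2.18
tcp_pos: [0.3844, 0.0364, 0.33]
orientation: [-0.0, -0.165, 0.986, 0.0]
wrist_force: [-0.2, -1.0, 0.1]
finger_gap: 0.0851
grip_force: 0.0
```

Emit:
{"name": "servo_tool", "arguments": {
  "increments": [
    {"grip": 0, "x": 0, "y": -26.5, "z": 0, "roll": 0},
    {"grip": 0, "x": 0, "y": -26.5, "z": 0, "roll": 0},
    {"grip": 0, "x": -29.4, "y": 0, "z": 0, "roll": 0},
    {"grip": 0, "x": -29.4, "y": 0, "z": 0, "roll": 0},
    {"grip": 0, "x": -29.3, "y": 0, "z": 0, "roll": 0}
  ]
}}

```text
clock: 2.6
tcp_pos: [0.4862, 0.0148, 0.3303]
orientation: [0.0, -0.164, 0.986, -0.0]
wrist_force: [0.5, 0.2, 0.7]
finger_gap: 0.0855
grip_force: 0.0
```

Emit:
{"name": "servo_tool", "arguments": {
  "increments": [
    {"grip": 0, "x": 0, "y": 0, "z": 15, "roll": 0},
    {"grip": 0, "x": 0, "y": 0, "z": 20, "roll": 0},
    {"grip": 0, "x": 0, "y": 0, "z": 0, "roll": 0},
    {"grip": 0, "x": 0, "y": 0, "z": 0, "roll": 0}
  ]
}}

```text
clock: 2.93
tcp_pos: [0.4843, 0.0155, 0.2944]
orientation: [-0.001, -0.166, 0.986, 0.0]
wrist_force: [-0.7, -0.3, 0.7]
finger_gap: 0.0852
grip_force: 0.0
```

```bash
python3 - <<'E'
from h import *
s=env.get_state();print(s['tcp_pos'],s['wrist_force'])
a=env.read_camera("scene");b=env.read_camera("wrist")
v=np.hstack([cv2.resize(a[120:264,200:320],(400,480),interpolation=2),cv2.resize(b,(400,300))[:, :] if 0 else cv2.copyMakeBorder(cv2.resize(b,(400,300)),0,180,0,0,0)])
cv2.imwrite("pics/c2.png",v[...,::-1])
E
```

```text
[0.48429461 0.01552978 0.2944268 ] [-0.67592806 -0.33533005  0.73489508]
```

View pics/c2.png

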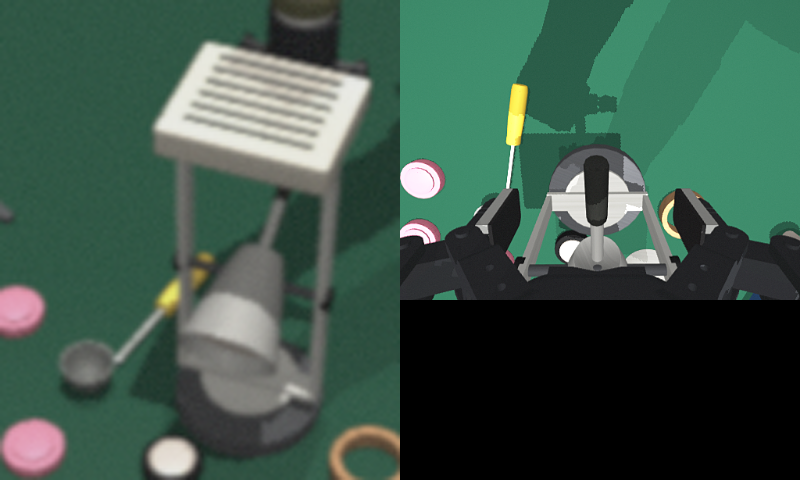

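The wrist view shows the handle at column 597, midway between the fingers, and the head is still in its original pose. I'll descend and grip.

Emit:
{"name": "servo_tool", "arguments": {
  "increments": [
    {"grip": 0, "x": 0, "y": 0, "z": 27, "roll": 0},
    {"grip": 0, "x": 0, "y": 0, "z": 27, "roll": 0},
    {"grip": 0.7, "x": 0, "y": 0, "z": 0, "roll": 0},
    {"grip": 0.9, "x": 0, "y": 0, "z": 0, "roll": 0},
    {"grip": 0.9, "x": 0, "y": 0, "z": 0, "roll": 0}
  ],
  "grip_force": 30
}}

```text
clock: 3.45
tcp_pos: [0.4859, 0.0152, 0.2434]
orientation: [0.001, -0.167, 0.986, -0.0]
wrist_force: [0.8, -0.3, 0.2]
finger_gap: 0.0517
grip_force: 0.0
```

Emit:
{"name": "servo_tool", "arguments": {
  "increments": [
    {"grip": 0.9, "x": 0, "y": 0, "z": 0, "roll": 0},
    {"grip": 0.9, "x": 0, "y": 0, "z": 0, "roll": 0},
    {"grip": 0.9, "x": 0, "y": 0, "z": 0, "roll": 0},
    {"grip": 0.9, "x": 0, "y": 0, "z": 0, "roll": 0},
    {"grip": 0.9, "x": 0, "y": 0, "z": 0, "roll": 0}
  ]
}}

```text
clock: 3.87
tcp_pos: [0.4857, 0.0152, 0.242]
orientation: [0.001, -0.167, 0.986, -0.0]
wrist_force: [0.5, -0.9, 2.1]
finger_gap: 0.0168
grip_force: 29.3
```

Emit:
{"name": "servo_tool", "arguments": {
  "increments": [
    {"grip": 0.9, "x": -0.1, "y": 5, "z": 0, "roll": 2.14},
    {"grip": 0.9, "x": -0.1, "y": 5, "z": 0, "roll": 2.14},
    {"grip": 0.9, "x": -0.1, "y": 5, "z": 0, "roll": 2.14},
    {"grip": 0.9, "x": -0.1, "y": 5, "z": 0, "roll": 2.14},
    {"grip": 0.9, "x": -0.1, "y": 5, "z": 0, "roll": 2.14}
  ]
}}

```text
clock: 4.28
tcp_pos: [0.4793, 0.0396, 0.2417]
orientation: [0.0, -0.073, 0.997, -0.0]
wrist_force: [0.2, -1.1, 2.5]
finger_gap: 0.0169
grip_force: 29.6
```

Emit:
{"name": "servo_tool", "arguments": {
  "increments": [
    {"grip": 0.9, "x": -0.1, "y": 5, "z": 0, "roll": 2.14},
    {"grip": 0.9, "x": -0.1, "y": 5, "z": 0, "roll": 2.14},
    {"grip": 0.9, "x": -0.1, "y": 5, "z": 0, "roll": 2.14},
    {"grip": 0.9, "x": -0.1, "y": 5, "z": 0, "roll": 2.14},
    {"grip": 0.9, "x": 0, "y": 0, "z": 0, "roll": 0}
  ]
}}

```text
clock: 4.7
tcp_pos: [0.4775, 0.0604, 0.2416]
orientation: [-0.0, 0.0, 1.0, 0.001]
wrist_force: [-1.7, 2.1, 2.2]
finger_gap: 0.0167
grip_force: 29.4
```

```bash
python3 - <<'E'
from h import *
s=env.get_state();print(s['tcp_pos'],s['orientation'],s['wrist_force'],s['finger_gap'])
a=env.read_camera("scene");b=env.read_camera("top");cv2.imwrite("pics/top2.png",b[...,::-1]);cv2.imwrite("pics/scene2.png",a[...,::-1])
v=np.hstack([cv2.resize(a[140:284,200:320],(400,480),interpolation=2),cv2.resize(b[150:270,180:280],(400,480),interpolation=2)])
cv2.imwrite("pics/c3.png",v[...,::-1])
E
```

```text
[0.47751401 0.06040135 0.24162812] [-1.14492138e-05  4.33598252e-04  9.99999777e-01  5.08435403e-04] [-1.73362557  2.10331178  2.24476783] 0.016726890587203613
```

View pics/c3.png

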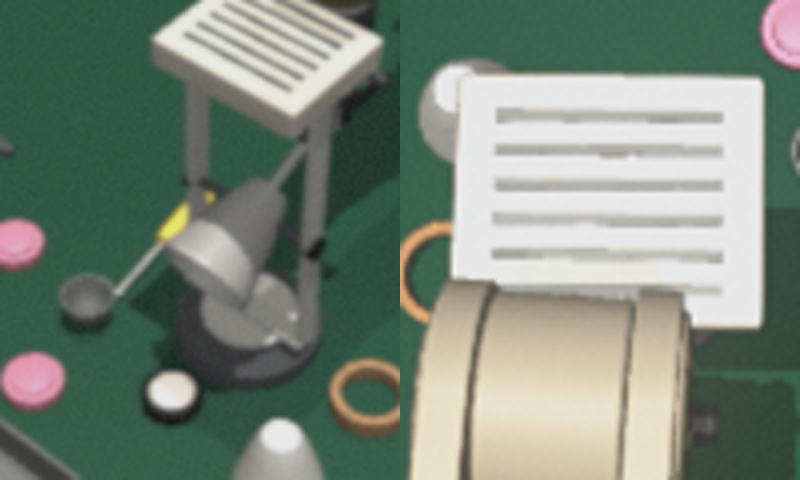

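The fork now heads at about 0°: the housing edges are level in the top view, and the shade faces the meter in the scene view. Next I'll release, back off, roll 90° and bring an open finger's back up to the handle's end.

Emit:
{"name": "servo_tool", "arguments": {
  "increments": [
    {"grip": 0.3, "x": 0, "y": 0, "z": 0, "roll": 0},
    {"grip": 0.3, "x": 0, "y": 0, "z": 0, "roll": 0},
    {"grip": 0.3, "x": 0, "y": 0, "z": 0, "roll": 0},
    {"grip": 0.3, "x": 0, "y": 0, "z": 0, "roll": 0},
    {"grip": 0.3, "x": 10, "y": 0, "z": 0, "roll": 0}
  ]
}}

```text
clock: 5.22
tcp_pos: [0.4689, 0.0591, 0.241]
orientation: [0.0, 0.001, 1.0, -0.0]
wrist_force: [0.3, -0.3, 1.0]
finger_gap: 0.0601
grip_force: 0.0
```

Emit:
{"name": "servo_tool", "arguments": {
  "increments": [
    {"grip": 0.3, "x": 30, "y": 0, "z": 0, "roll": 0},
    {"grip": 0.3, "x": 30, "y": 0, "z": 0, "roll": 0},
    {"grip": 0.3, "x": 30, "y": 0, "z": 0, "roll": 0},
    {"grip": 0.3, "x": 0, "y": 0, "z": 0, "roll": 7},
    {"grip": 0.3, "x": 0, "y": 0, "z": 0, "roll": 7}
  ]
}}

```text
clock: 5.63
tcp_pos: [0.3754, 0.0597, 0.2414]
orientation: [0.0, 0.125, 0.992, -0.0]
wrist_force: [0.3, -0.2, 1.2]
finger_gap: 0.0599
grip_force: 0.0
```

Emit:
{"name": "servo_tool", "arguments": {
  "increments": [
    {"grip": 0.3, "x": 0, "y": 0, "z": 0, "roll": 7},
    {"grip": 0.3, "x": 0, "y": 0, "z": 0, "roll": 7},
    {"grip": 0.3, "x": 0, "y": 0, "z": 0, "roll": 7},
    {"grip": 0.3, "x": 0, "y": 0, "z": 0, "roll": 7},
    {"grip": 0.3, "x": 0, "y": 0, "z": 0, "roll": 7}
  ]
}}

```text
clock: 6.05
tcp_pos: [0.377, 0.0595, 0.2412]
orientation: [-0.0, 0.418, 0.908, -0.0]
wrist_force: [0.6, 0.1, -0.1]
finger_gap: 0.0599
grip_force: 0.0
```

Emit:
{"name": "servo_tool", "arguments": {
  "increments": [
    {"grip": 0.3, "x": 0, "y": 0, "z": 0, "roll": 7},
    {"grip": 0.3, "x": 0, "y": 0, "z": 0, "roll": 7},
    {"grip": 0.3, "x": 0, "y": 0, "z": 0, "roll": 7},
    {"grip": 0.3, "x": 0, "y": 0, "z": 0, "roll": 7},
    {"grip": 0.3, "x": 0, "y": 0, "z": 0, "roll": 7}
  ]
}}

```text
clock: 6.47
tcp_pos: [0.377, 0.0595, 0.2412]
orientation: [-0.0, 0.672, 0.741, -0.0]
wrist_force: [0.3, -0.8, -0.2]
finger_gap: 0.06
grip_force: 0.0
```

Emit:
{"name": "servo_tool", "arguments": {
  "increments": [
    {"grip": 0.3, "x": 0, "y": 0, "z": 0, "roll": 6},
    {"grip": 0.3, "x": 0, "y": 0, "z": 0, "roll": 0},
    {"grip": 0.3, "x": 0, "y": 0, "z": 0, "roll": 0}
  ]
}}

```text
clock: 6.72
tcp_pos: [0.3772, 0.0596, 0.2413]
orientation: [-0.0, 0.706, 0.708, -0.0]
wrist_force: [-0.6, -0.9, -1.1]
finger_gap: 0.0598
grip_force: 0.0
```

Emit:
{"name": "servo_tool", "arguments": {
  "increments": [
    {"grip": 0.3, "x": 0, "y": 17, "z": 6, "roll": 0},
    {"grip": 0.3, "x": 0, "y": 17, "z": 0, "roll": 0},
    {"grip": 0.3, "x": 0, "y": 0, "z": 0, "roll": 0}
  ]
}}

```text
clock: 6.97
tcp_pos: [0.414, 0.0593, 0.2351]
orientation: [0.001, 0.707, 0.708, 0.001]
wrist_force: [0.2, 0.2, 0.5]
finger_gap: 0.0598
grip_force: 0.0
```

Emit:
{"name": "servo_tool", "arguments": {
  "increments": [
    {"grip": 0.3, "x": 0, "y": 4, "z": 0, "roll": 0},
    {"grip": 0.3, "x": 0, "y": 4, "z": -8, "roll": 0},
    {"grip": 0.3, "x": 0, "y": 4, "z": -8, "roll": 0},
    {"grip": 0.3, "x": 0, "y": 4, "z": -8, "roll": 0}
  ]
}}

```text
clock: 7.3
tcp_pos: [0.4274, 0.0596, 0.2602]
orientation: [-0.0, 0.707, 0.707, -0.0]
wrist_force: [0.4, -0.8, -0.3]
finger_gap: 0.0597
grip_force: 0.0
```

```bash
python3 - <<'E'
from h import *
s=env.get_state();print(s['tcp_pos'],s['wrist_force'],s['finger_gap'])
a=env.read_camera("scene");b=env.read_camera("wrist")
v=np.hstack([cv2.resize(a[140:284,200:320],(400,480),interpolation=2),cv2.copyMakeBorder(cv2.resize(b,(400,300)),0,180,0,0,0)])
cv2.imwrite("pics/c4.png",v[...,::-1])
E
```

```text
[0.42738666 0.0595907  0.26017413] [ 0.44594816 -0.79337369 -0.3208644 ] 0.05965007281336053
```

View pics/c4.png

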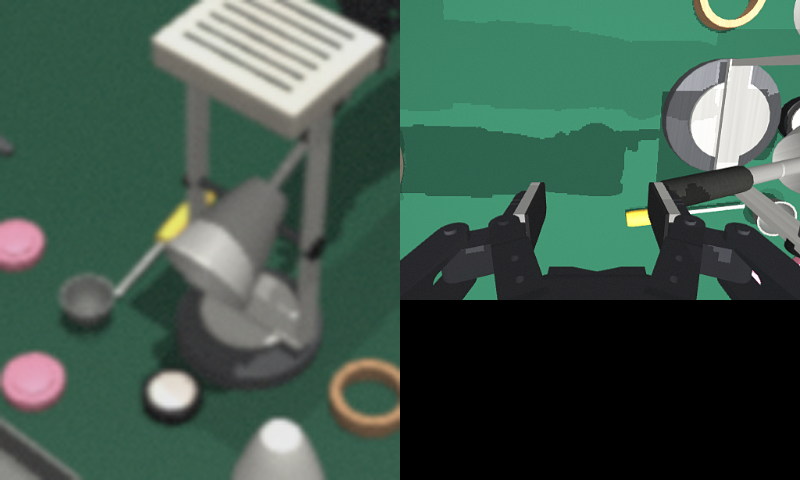

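There is no contact yet. In the wrist view the handle end at (672,193) is just off the finger back, a few mm away. I'll open fully so the fingertip stands out farther relative to the knuckle, lower a bit and push in small steps.

Emit:
{"name": "servo_tool", "arguments": {
  "increments": [
    {"grip": 0.3, "x": 0, "y": -8, "z": 18, "roll": 0},
    {"grip": 0, "x": 0, "y": 0, "z": 0, "roll": 0},
    {"grip": 0, "x": 0, "y": 0, "z": 0, "roll": 0},
    {"grip": 0, "x": 0, "y": 0, "z": 0, "roll": 0}
  ]
}}

```text
clock: 7.73
tcp_pos: [0.4091, 0.0598, 0.2389]
orientation: [-0.007, 0.707, 0.707, -0.008]
wrist_force: [-27.0, -2.6, 7.2]
finger_gap: 0.0853
grip_force: 13.7
```

Emit:
{"name": "servo_tool", "arguments": {
  "increments": [
    {"grip": 0, "x": 0, "y": 3, "z": 0, "roll": 0},
    {"grip": 0, "x": 0, "y": 3, "z": 0, "roll": 0},
    {"grip": 0, "x": 0, "y": 3, "z": -4, "roll": 0},
    {"grip": 0, "x": 0, "y": 3, "z": -6, "roll": 0},
    {"grip": 0, "x": 0, "y": 3, "z": -6, "roll": 0}
  ]
}}

```text
clock: 8.15
tcp_pos: [0.4153, 0.0601, 0.2542]
orientation: [-0.013, 0.707, 0.707, -0.014]
wrist_force: [-54.0, -1.5, 22.1]
finger_gap: 0.0853
grip_force: 29.0
```

Pushing straight in jams on rubber friction: 54 N, because the lever arm at 22° tilt is small. I'll back off, set the tip lower and push along the tangent of the handle's arc, mostly upward.

Emit:
{"name": "servo_tool", "arguments": {
  "increments": [
    {"grip": 0, "x": 0, "y": -20, "z": 0, "roll": 0},
    {"grip": 0, "x": 0, "y": -10, "z": 15, "roll": 0},
    {"grip": 0, "x": 0, "y": 0, "z": 15, "roll": 0},
    {"grip": 0, "x": 0, "y": 0, "z": 0, "roll": 0}
  ]
}}

```text
clock: 8.48
tcp_pos: [0.4027, 0.0597, 0.2255]
orientation: [-0.001, 0.707, 0.707, -0.001]
wrist_force: [-0.9, 0.9, 0.7]
finger_gap: 0.0858
grip_force: 0.0
```

```bash
python3 - <<'E'
from h import *
s=env.get_state();print(s['tcp_pos'],s['orientation'],s['wrist_force'],s['finger_gap'])
E
```

```text
[0.40268467 0.05969811 0.22552425] [-0.00116403  0.70728219  0.70692963 -0.00101971] [-0.88836423  0.87835443  0.69856114] 0.0857663413593845
```

Emit:
{"name": "servo_tool", "arguments": {
  "increments": [
    {"grip": 0, "x": 0, "y": 2, "z": 0, "roll": 0},
    {"grip": 0, "x": 0, "y": 2, "z": 0, "roll": 0},
    {"grip": 0, "x": 0, "y": 0, "z": 0, "roll": 0}
  ]
}}

```text
clock: 8.73
tcp_pos: [0.4089, 0.0596, 0.2279]
orientation: [-0.0, 0.707, 0.707, -0.0]
wrist_force: [-3.0, 0.0, 1.1]
finger_gap: 0.0854
grip_force: 1.5
```

Emit:
{"name": "servo_tool", "arguments": {
  "increments": [
    {"grip": 0, "x": 0, "y": 2, "z": -5, "roll": 0},
    {"grip": 0, "x": 0, "y": 2, "z": -5, "roll": 0},
    {"grip": 0, "x": 0, "y": 0, "z": 0, "roll": 0}
  ]
}}

```text
clock: 8.98
tcp_pos: [0.4133, 0.0596, 0.2384]
orientation: [0.0, 0.707, 0.707, 0.0]
wrist_force: [-4.1, 0.1, 2.6]
finger_gap: 0.0854
grip_force: 2.2
```

Emit:
{"name": "servo_tool", "arguments": {
  "increments": [
    {"grip": 0, "x": 0, "y": 2.2, "z": -5, "roll": 0},
    {"grip": 0, "x": 0, "y": 2.4, "z": -5, "roll": 0},
    {"grip": 0, "x": 0, "y": 2.6, "z": -5, "roll": 0},
    {"grip": 0, "x": 0, "y": 0, "z": 0, "roll": 0}
  ]
}}

```text
clock: 9.32
tcp_pos: [0.4212, 0.0596, 0.2536]
orientation: [0.001, 0.707, 0.707, 0.001]
wrist_force: [-3.1, 0.7, 1.8]
finger_gap: 0.0854
grip_force: 1.3
```

```bash
python3 - <<'E'
from h import *
s=env.get_state();print(s['tcp_pos'],s['wrist_force'],s['finger_gap'])
a=env.read_camera("scene");b=env.read_camera("wrist")
v=np.hstack([cv2.resize(a[140:284,200:320],(400,480),interpolation=2),cv2.copyMakeBorder(cv2.resize(b,(400,300)),0,180,0,0,0)])
cv2.imwrite("pics/c5.png",v[...,::-1])
E
```

```text
[0.42124083 0.0595717  0.25357498] [-3.07802008  0.65589356  1.75690809] 0.08542362797885003
```

View pics/c5.png

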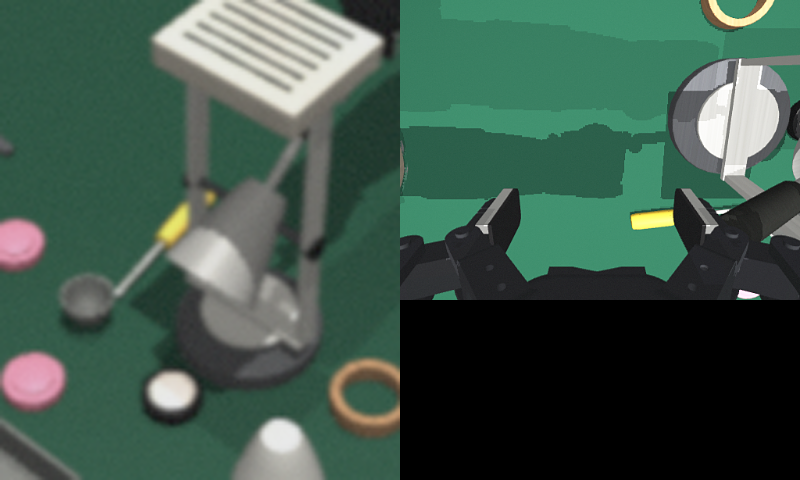

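The lamp is tilting with only 3 N of contact. The wrist view shows the handle end at (735,225) riding on the finger back. I'll go on along the arc.

Emit:
{"name": "servo_tool", "arguments": {
  "increments": [
    {"grip": 0, "x": 0, "y": 3.2, "z": -5, "roll": 0},
    {"grip": 0, "x": 0, "y": 3.4, "z": -5, "roll": 0},
    {"grip": 0, "x": 0, "y": 3.6, "z": -5, "roll": 0},
    {"grip": 0, "x": 0, "y": 0, "z": 0, "roll": 0}
  ]
}}

```text
clock: 9.75
tcp_pos: [0.4313, 0.0595, 0.2684]
orientation: [0.001, 0.707, 0.707, 0.001]
wrist_force: [-2.1, 1.4, 3.0]
finger_gap: 0.0854
grip_force: 1.5
```

Emit:
{"name": "servo_tool", "arguments": {
  "increments": [
    {"grip": 0, "x": 0, "y": 3.8, "z": -5, "roll": 0},
    {"grip": 0, "x": 0, "y": 4, "z": -5, "roll": 0},
    {"grip": 0, "x": 0, "y": 4.2, "z": -5, "roll": 0},
    {"grip": 0, "x": 0, "y": 0, "z": 0, "roll": 0}
  ]
}}

```text
clock: 10.08
tcp_pos: [0.4438, 0.0595, 0.2834]
orientation: [0.001, 0.707, 0.707, 0.001]
wrist_force: [-1.7, 0.2, 0.8]
finger_gap: 0.0854
grip_force: 0.8
```

```bash
python3 - <<'E'
from h import *
s=env.get_state();print(s['tcp_pos'],s['wrist_force'],s['finger_gap'])
a=env.read_camera("scene");cv2.imwrite("pics/scene3.png",a[...,::-1])
# predicted mouth centre & rim extremes vs tilt, crop coords (x4 of [200:320],[140:284]->400x480)
C=np.array([.6114,.059,.205])
k=lambda p:((p-[200,140])*10/3).round().astype(int).tolist()
for t in np.radians([22,35,40,44,48,52,56]):
  e=np.array([np.cos(t),0,-np.sin(t)]);n=np.array([np.sin(t),0,np.cos(t)])
  print(np.degrees(t).round(),"mouth top",k(proj("scene",C+.09*e+.056*n)),"bottom",k(proj("scene",C+.09*e-.056*n)),"L",k(proj("scene",C+.09*e+[0,.056,0])),"R",k(proj("scene",C+.09*e-[0,.056,0])))
b=env.read_camera("wrist")
v=np.hstack([cv2.resize(a[140:284,200:320],(400,480),interpolation=2),cv2.copyMakeBorder(cv2.resize(b,(400,300)),0,180,0,0,0)])
cv2.imwrite("pics/c6.png",v[...,::-1])
E
```

```text
[0.44379535 0.05948615 0.283448  ] [-1.70413872  0.19256373  0.83465996] 0.08540845490168976
22.0 mouth top [192, 250] bottom [217, 293] L [246, 298] R [165, 247]
35.0 mouth top [191, 266] bottom [229, 289] L [251, 304] R [171, 253]
40.0 mouth top [192, 272] bottom [234, 286] L [254, 305] R [174, 254]
44.0 mouth top [193, 276] bottom [238, 284] L [256, 305] R [177, 255]
48.0 mouth top [194, 279] bottom [242, 281] L [259, 306] R [180, 255]
52.0 mouth top [195, 282] bottom [246, 278] L [262, 305] R [182, 255]
56.0 mouth top [197, 285] bottom [250, 274] L [264, 305] R [185, 255]
```

View pics/c6.png

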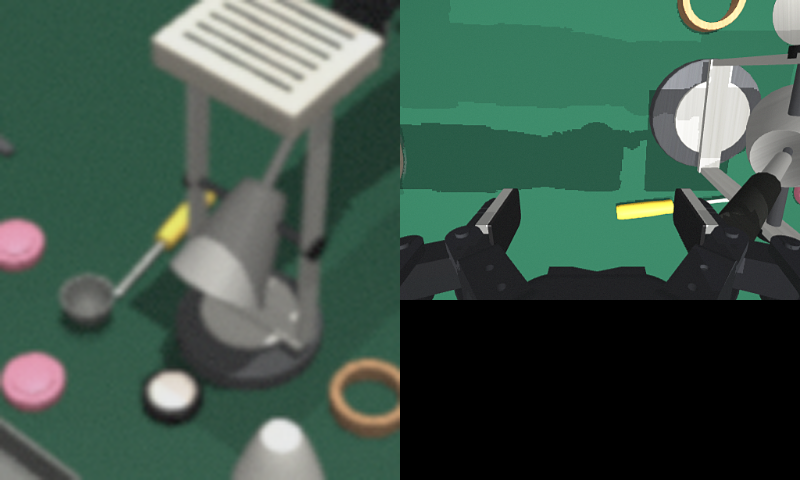

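```bash
cat >> h.py <<'E'
from scipy.spatial.transform import Rotation as Ro
def wray(u,s):
    c=env.get_calibration("wrist");f=192/np.tan(np.radians(c['vertical_fov'])/2);T=c['tool_from_camera']
    q=s['orientation'];R=Ro.from_quat([q[1],q[2],q[3],q[0]]).as_matrix()
    d=R@T[:3,:3]@np.array([(u[0]-c['cx'])/f,(u[1]-c['cy'])/f,1]);return R@T[:3,3]+s['tcp_pos'],d
E
python3 - <<'E'
from h import *
s=env.get_state()
for n,p in dict(stembase=(787,152),rubberfront=(768,182),tip=(722,230)).items():
  o,d=wray(((p[0]-400)*1.28,p[1]*1.28),s);P=o+d*(.059-o[1])/d[1]
  r=.6114-P[0];z=P[2]-.205;print(n,P.round(3),"L",np.hypot(r,z).round(4),"tilt",np.degrees(np.arctan2(z,r)).round(1))
E
```

```text
stembase [0.621 0.059 0.196] L 0.0128 tilt -136.2
rubberfront [0.561 0.059 0.262] L 0.0765 tilt 48.7
tip [0.504 0.059 0.317] L 0.1554 tilt 46.3
```

Emit:
{"name": "servo_tool", "arguments": {
  "increments": [
    {"grip": 0, "x": 0, "y": 3, "z": -3, "roll": 0},
    {"grip": 0, "x": 0, "y": 3, "z": -3, "roll": 0},
    {"grip": 0, "x": 0, "y": 3, "z": -3, "roll": 0},
    {"grip": 0, "x": 0, "y": 0, "z": 0, "roll": 0}
  ]
}}

```text
clock: 10.52
tcp_pos: [0.4519, 0.0595, 0.2918]
orientation: [0.0, 0.707, 0.707, 0.0]
wrist_force: [-1.6, 0.5, -0.1]
finger_gap: 0.0857
grip_force: 0.8
```

Emit:
{"name": "servo_tool", "arguments": {
  "increments": [
    {"grip": 0, "x": 0, "y": -10, "z": 0, "roll": 0},
    {"grip": 0, "x": 0, "y": -30, "z": 0, "roll": 0},
    {"grip": 0, "x": 0, "y": -30, "z": 0, "roll": 0},
    {"grip": 0, "x": 0, "y": 0, "z": 0, "roll": 0},
    {"grip": 0, "x": 0, "y": 0, "z": 0, "roll": 0}
  ]
}}

```text
clock: 10.93
tcp_pos: [0.3802, 0.0597, 0.2919]
orientation: [0.001, 0.707, 0.707, 0.001]
wrist_force: [0.6, -0.3, 0.5]
finger_gap: 0.0851
grip_force: 0.0
```

```bash
python3 - <<'E'
from h import *
s=env.get_state();print(s['tcp_pos'],s['wrist_force'])
b=env.read_camera("wrist");cv2.imwrite("pics/w4.png",b[...,::-1])
a=env.read_camera("scene");cv2.imwrite("pics/scene4.png",a[...,::-1])
v=np.hstack([cv2.resize(a[175:265,240:300],(400,600),interpolation=2),cv2.resize(b[100:370,332:512],(400,600),interpolation=2)])
cv2.imwrite("pics/c7.png",v[...,::-1])
C=np.array([.6114,.059,.205]);k=lambda p:((p-[240,175])*400/60).round().astype(int).tolist()
for t in np.radians([44,48,52,56]):
  e=np.array([np.cos(t),0,-np.sin(t)]);n=np.array([np.sin(t),0,np.cos(t)]);y=np.array([0,1,0])
  rim=np.array([k(proj("scene",C+.09*e+.056*(np.cos(a)*n+np.sin(a)*y))) for a in np.linspace(0,6.28,90)])
  rr=np.array([k(proj("scene",C-.03*e+.024*(np.cos(a)*n+np.sin(a)*y))) for a in np.linspace(0,6.28,90)])
  print(np.degrees(t).round(),"rim left",rim[rim[:,0].argmin()],"right",rim[rim[:,0].argmax()],"bottom",rim[rim[:,1].argmax()],"rear ctr",k(proj("scene",C-.03*e)),"rear right",rr[rr[:,0].argmax()],"top",rr[rr[:,1].argmin()],"left",rr[rr[:,0].argmin()])
E
```

```text
[0.38017884 0.05967551 0.29194392] [ 0.55849155 -0.26951527  0.50487065]
44.0 rim left [ 74 277] right [257 375] bottom [248 378] rear ctr [269, 132] rear right [309 153] top [234 111] left [230 111]
48.0 rim left [ 78 282] right [263 374] bottom [250 378] rear ctr [268, 131] rear right [308 151] top [234 111] left [228 111]
52.0 rim left [ 82 285] right [270 369] bottom [248 378] rear ctr [266, 131] rear right [307 150] top [236 111] left [225 112]
56.0 rim left [ 86 293] right [277 365] bottom [243 378] rear ctr [264, 131] rear right [306 148] top [239 111] left [223 113]
```

View pics/c7.png

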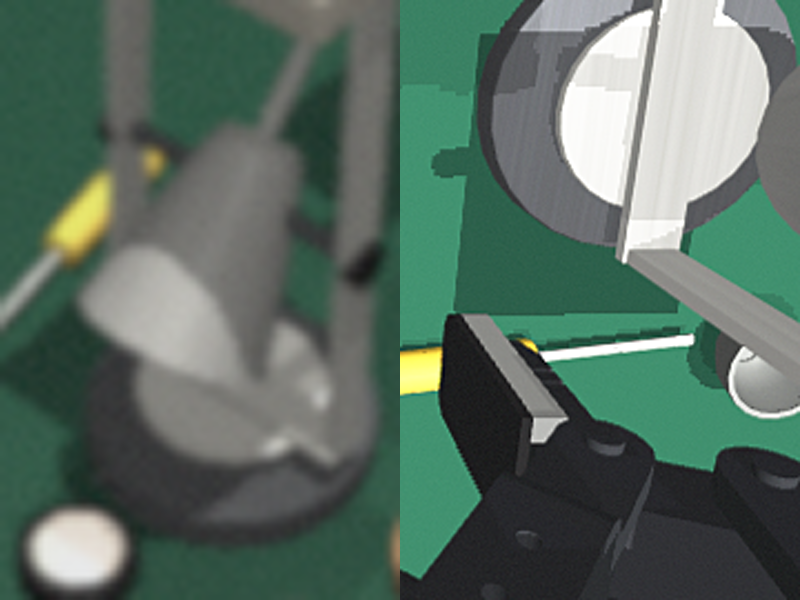

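Observed rim: left end (77,303), right end (262,388). That slope matches about 51–52° tilt, and the contact travel gives about 51°. I'll move the arm aside for a last check of heading and tilt.

Emit:
{"name": "servo_tool", "arguments": {
  "increments": [
    {"grip": 0, "x": 35, "y": 0, "z": -20, "roll": 0},
    {"grip": 0, "x": 35, "y": 0, "z": -20, "roll": 0},
    {"grip": 0, "x": 35, "y": 0, "z": 0, "roll": 0},
    {"grip": 0, "x": 35, "y": 0, "z": 0, "roll": 0},
    {"grip": 0, "x": 35, "y": 0, "z": 0, "roll": 0}
  ]
}}

```text
clock: 11.45
tcp_pos: [0.3825, 0.2367, 0.3317]
orientation: [0.0, 0.708, 0.707, 0.001]
wrist_force: [0.9, -1.1, -0.6]
finger_gap: 0.0851
grip_force: 0.0
```

```bash
python3 - <<'E'
from h import *
s=env.get_state();print(s['tcp_pos'])
t=env.read_camera("top");w=env.read_camera("wrist");sc=env.read_camera("scene")
hs=cv2.cvtColor(sc,cv2.COLOR_RGB2HSV);m=np.zeros(hs.shape[:2],np.uint8);m[245:272,238:266]=((hs[...,1]<70)&(hs[...,2]>130))[245:272,238:266]
n,l,st,ce=cv2.connectedComponentsWithStats(m);i=1+np.argmax(st[1:,4]);print("meter",ce[i],plane("scene",ce[i],.024))
v=np.hstack([cv2.resize(t[150:270,180:280],(400,480),interpolation=2),cv2.copyMakeBorder(cv2.resize(w,(400,300)),0,180,0,0,0)])
cv2.imwrite("pics/c8.png",v[...,::-1])
C=np.array([.6114,.059,.205])
for tt in np.radians([44,48,52,56]): print(np.degrees(tt).round(),[((proj("top",C+[-L*np.cos(tt)-9e-3*np.sin(tt),0,L*np.sin(tt)-9e-3*np.cos(tt)])-[180,150])*4).round() for L in(.095,.16)])
hd=np.array([[-.085,-.088],[-.085,.088],[.06,.088],[.06,-.088]])
print([((proj("top",[C[0]+a,C[1]+b,.441])-[180,150])*4).round().tolist() for a,b in hd])
E
```

```text
[0.38252184 0.23665621 0.33170248]
meter [251.2265625 256.8984375] [0.75233669 0.05853761 0.024     ]
44.0 [array([224., 333.]), array([218., 400.])]
48.0 [array([223., 326.]), array([217., 388.])]
52.0 [array([223., 318.]), array([217., 374.])]
56.0 [array([223., 310.]), array([217., 360.])]
[[363.0, 330.0], [47.0, 325.0], [60.0, 72.0], [366.0, 77.0]]
```

View pics/c8.png

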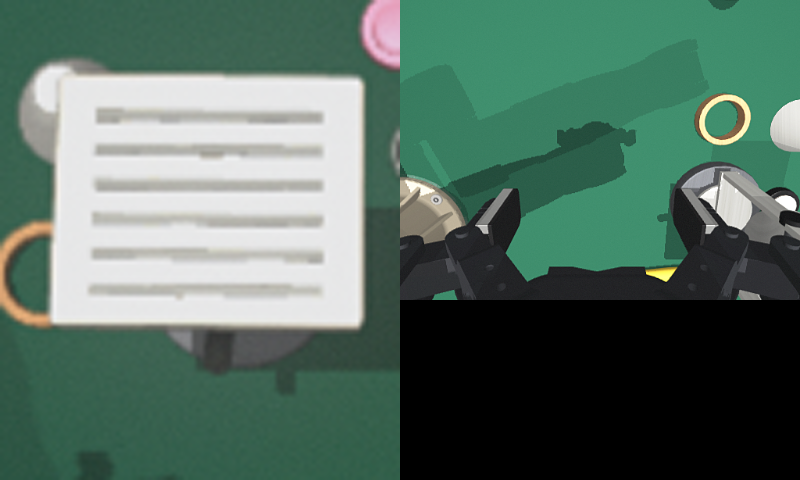

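The top view agrees. The housing corners are where a 0° heading puts them, the handle end at (218,374) matches the 52° prediction of (217,374), and the meter hasn't moved.

```bash
python3 -c "
from workcell import env
print(env.hand_in())"
```

```text
the job is handed in; nothing more can be done
None
```

The lamp is aimed at the meter at about 0° heading and 52° tilt (both camera-checked), the meter hasn't moved, the arm is clear of everything, and the job is handed in at about 11.6 s; no verdict came back.

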